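Open the tag engraver and hold its hood just short of tipping open

TASK

Help me unload the tag engraver: first fold its aluminium front flap down until it lies level, as a shelf for the tray. Then take the hood by its handle and lift it until it is past its balance point and the gas struts take over (do not let it fly up to its stop), and ease it back until it is just below the balance point, so that it would drop shut by itself if let go. Finish while holding it still there by the handle; leave everything else on the table where it is.

Things in the scene. Friction and masses are not known exactly. Their poses are not given: they have to be found in the camera images.
- engraver: compact enclosed engraving machine, heavy and fixed to the table: 300 mm wide (its y), 330 mm deep (its x), dark tub 130 mm high with a pale electronics housing 190 mm high on its rear 85 mm. Origin on the table top under the middle of its front face; its +x points away from the front into the machine, +y to the left seen from the front, z up. Its place and yaw vary.
- flap (a joint): angle (rad) of the aluminium front flap: 0 upright and shut, growing as its top folds outward and down towards the front (-x of the engraver); 1.57 is level; it can be pushed on to 1.95 (hanging below level). It starts ajar, between 0.6 and 0.95. Its stiff friction hinge (about 0.2 N m, some 3.5 N near the free edge) leaves it where it is put
- flap_hinge (a point): middle of the flap's hinge line, 45 mm above the table and 4 mm in front of the engraver's front face; the line runs along the engraver's y. Its frame turns with the flap: z points from the hinge to the free edge, x is normal to the plate and points to its inner side (up when level), y is along the hinge
- flap_edge (a point): middle of the flap's free edge, 80 mm from the hinge line. The flap is a plate 6 mm thick and 196 mm wide, ending in a rolled round edge of 10 mm diameter; nothing stands behind it but the machine's open front
- hood (a joint): angle (rad) of the hood: 0 shut (as it starts), growing as its front rises; stop at 1.45. Its balance point is at 0.785 (45 degrees): below it the hood's weight wins and it falls shut if let go, above it the two gas struts win and it swings up to the stop. 0.70 (40 degrees) is a good place for just below the balance point; holding it there takes about 0.5 N at the handle, lifting it from shut about 4 N, holding it back 10 degrees past the balance point about 1 N
- hood_hinge (a point): middle of the hood's hinge line, 200 mm behind the engraver's front face and 130 mm above the table; the line runs along the engraver's y. The hood is 300 mm wide, reaches forward 200 mm to the front face, its top is 35 mm above the hinge line when shut, with amber windows and a sloping front
- handle: the hood's handle, a black round bar of 12 mm diameter and 116 mm long on two steel posts (92 mm clear between them), its centre 40 mm above the hood's top (34 mm clear under it). Origin at the middle of the bar, y along the bar; it turns with the hood. With the hood shut it lies 150 mm in front of the hood's hinge line and 75 mm above it (205 mm above the table), 50 mm behind the front face; at the balance point it is 289 mm above the table
- bangle_stand: bystander: grey T-bar stand with bangles, base 100 x 120 mm, 179 mm high, bar 240 mm long along its y; origin under its base, z up
- ring_stick: bystander: upright tapered steel ring stick on a round foot of 90 mm, 212 mm high; origin under its foot, z up
- bead_jar: bystander: round jar, 64 mm across and 55 mm high with a white cap; origin under its base
- gift_box: bystander: blue gift box with white lid, 78 x 78 x 43 mm; origin under its base
- tag_tray: bystander: wooden tray 90 x 120 x 18 mm with engraved tags; origin under its base
- stylus_rest: bystander: grey rest 70 x 50 mm with a black welding stylus 132 mm long lying on it along x; origin under its base
- pliers: bystander: pliers with green grips lying on the table, about 150 mm long and 12 mm high; origin under them
- nippers: bystander: side nippers with blue grips lying on the table, about 130 mm long and 12 mm high; origin under them

How it is judged:
By the outcome, as a careful person would: the job done as asked, in the order asked, and still so for the second after the job is handed in, while the arm keeps its last pose, push and grip.
It also fails if it takes over 51 s, if anything falls off the work surface, if the arm or the gripper's body presses on something with over 40 N, if the wrist force passes 120 N, or if a joint passes its speed limit or range.

ROBOT

A 6-joint arm with a two-finger parallel gripper is mounted at the origin on the work surface. World frame = base frame: x ahead of the robot, y to its left, z up, the work surface at z = 0. Lengths are in mm, angles in rad, forces in N, time in s.
With the tool pointing down it reaches from about 400 to 825 mm from the base axis. Payload 7 kg.
Tool frame: the origin (TCP) lies at the very end of the fingers, on their centre line; the grasp point (between the pads) lies 19 mm behind it; z points along the fingers, y is the direction in which the jaws open and shut (so a half turn about z gives the same grasp; the last joint's range is limited). The gripper opens to 88 mm and grips with 3 to 60 N. Pads are 19 mm wide; open, the fingers measure 130 mm over their backs; the gripper's body (78 mm by 193 mm) begins 47 mm behind the grasp point.
Start: joints at [1.634, 0.359, 0.012, 0, -1.224, -0.288], TCP at [150.476, 657.991, 226.561] pointing down, gripper open.
Joint ranges: [-3.07, 3.07], [-1.43, 2.12], [-1.02, 1.25], [-3.03, 1.67], [-3.05, -0], [-3.03, 3.03]. Speed limits (rad/s): [2.39, 2.39, 3.01, 3.14, 3.14, 3.14].

INTERFACE

Orientations are given as a rotation vector (axis times angle).
In Python, from plant import robot, optics, workorder gives the robot as it stands. The module is installed in compiled form; this text tells all that it offers.
- The arm moves only by the shell command python3 -m inch 'ROWS' [FORCE]. ROWS is JSON, a list of rows, each a list of 5 numbers: the shift along the tool's x, y, z in mm, then the turn about the tool's z in degrees, then the closure, from 0 (fully open) to 1 (shut). A call has exactly 5 rows; each row shifts and turns the commanded pose from where the row before left it, along the tool's axes as they then stand; what a row does not reach is not made up. A row lasts 1/12 s, in which the tool goes at most 41.7 mm and 7.16 degrees, less where a joint would pass 70% of its speed; a pose out of reach is approached as far as the arm can. A call with a gripper value outside its range is refused whole. The fingers move at their own pace and stop on an object; FORCE is the grip in N (left out, the last holds). Time passes only in rows, so rows that do not move let the fingers close, or fill a call up. It gives the time, the measured TCP pose, the force and the opening at its end, in the units of the state.
- robot.get_state(): the state, without advancing time (a new reading comes with each control period).
- optics.read_camera(name): name is "scene" or "top"; returns the picture (420x560x3 uint8, red, green, blue); there is no depth.
- optics.get_calibration(name): a dict with "fx", "fy", "cx", "cy" (pixels), "k1" (the pictures are not rectified: a ray, as slopes to the right and down, at radius r is drawn at 1 + k1 r^2 times it, then the intrinsics apply), "world_to_cam" (4x4, takes a point from world to camera coordinates). Camera axes: x right, y up, looking along -z (the intrinsics and any distortion apply to the point x, -y, -z); pixel columns grow to the right and rows downward; lengths in mm; the calibration is good to about 2 mm. A picture is of the moment at which its call begins. get_calibration takes no time and is no camera call.
- workorder.close_job(): hands the job in, once; it reports no verdict.
The state is a dict: "time": time; "joint_positions": joint angles; "qd": joint speeds; "joint_efforts": joint torques, N m; "position": TCP position; "orientation": TCP orientation; "wrist_force": force on the tool from outside, world axes, zero at the start; "torque": the same for the moment, N m; "width": opening from 0.0 (shut) to 1.0 (fully open).
Only numpy, scipy, OpenCV 4.12 (cv2) and the standard library are available. Lean on these libraries where they do the work, as an engineer would, in place of code of your own. Each camera call takes 0.05 s, during which the arm holds its last target.

## Working session

There is one attempt and no reset: what is moved stays moved. The work goes in short steps, Python scripts to look and compute and a shell command to move; the robot and the scene stay as the last step left them, time stands still between calls to the robot, and variables do not carry over. Pictures are saved under pics/ and viewed, and the job is handed in when it is done.

```bash
mkdir -p pics; python3 - <<'E'
from plant import robot, optics
import cv2
print(robot.get_state())
for n in("scene","top"):
    cv2.imwrite(f"pics/{n}0.png",optics.read_camera(n)[:,:,::-1]); print(n,optics.get_calibration(n))
E
```

```text
{'time': 0.0, 'joint_positions': array([ 1.63408596e+00,  3.59359378e-01,  1.10884582e-02, -3.40873550e-04,
       -1.22412611e+00, -2.88099818e-01]), 'qd': array([-8.54270575e-04,  5.57412419e-05,  6.16835823e-04,  6.36614175e-04,
       -5.10254851e-04,  5.84415352e-04]), 'joint_efforts': array([-2.90268881e-04, -5.82716775e+01,  2.93048126e+01,  6.99684799e+00,
        6.86174812e-03, -1.63386785e-04]), 'position': array([150.39246843, 657.53580931, 225.6550453 ]), 'orientation': array([ 3.12012445e+00, -3.52385862e-01, -5.61698645e-05]), 'wrist_force': array([ 0.72947159, -0.05906751,  0.29753791]), 'torque': array([-0.03129015,  0.00237272, -0.01818956]), 'width': 1.000817518094242}
scene {'fx': 511.3014030931134, 'fy': 511.3014030931134, 'cx': 283.9075785494374, 'cy': 214.03013080341958, 'k1': -0.17097728486856775, 'world_to_cam': array([[-2.74049166e-01,  9.61550767e-01,  1.78094458e-02,
         1.47717051e+02],
       [-7.22199179e-01, -2.17990412e-01,  6.56436232e-01,
         2.88785589e+02],
       [ 6.35079051e-01,  1.67033835e-01,  7.54171265e-01,
        -1.77773381e+03],
       [ 0.00000000e+00,  0.00000000e+00,  0.00000000e+00,
         1.00000000e+00]])}
top {'fx': 462.9056741005692, 'fy': 462.9056741005692, 'cx': 280.8805900382719, 'cy': 207.71019851239183, 'k1': -0.09923388342792944, 'world_to_cam': array([[ 5.25701163e-04, -9.99767231e-01,  2.15686541e-02,
        -1.24449232e+01],
       [ 9.89474682e-01,  3.64114296e-03,  1.44660275e-01,
        -5.50226887e+02],
       [-1.44705137e-01,  2.12655891e-02,  9.89246278e-01,
        -1.26773065e+03],
       [ 0.00000000e+00,  0.00000000e+00,  0.00000000e+00,
         1.00000000e+00]])}
```

View pics/scene0.png

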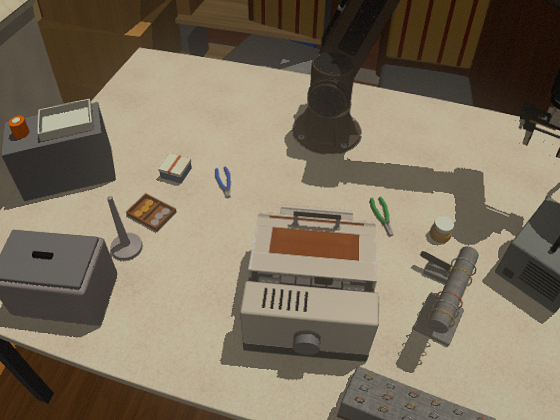

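View pics/top0.png

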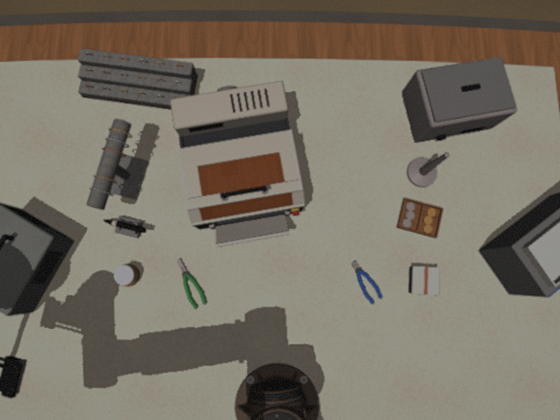

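```bash
python3 - <<'E'
import cv2
a=cv2.imread("pics/top0.png")[60:260,150:330]; cv2.imwrite("pics/topc.png",cv2.resize(a,None,fx=3,fy=3,interpolation=cv2.INTER_CUBIC))
a=cv2.imread("pics/scene0.png")[195:365,230:400]; cv2.imwrite("pics/scenec.png",cv2.resize(a,None,fx=3.5,fy=3.5,interpolation=cv2.INTER_CUBIC))
E
```

```text
(no output)
```

View pics/topc.png

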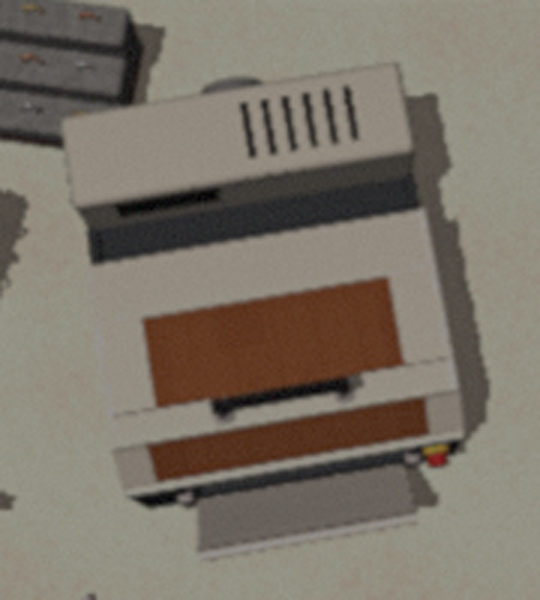

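View pics/scenec.png

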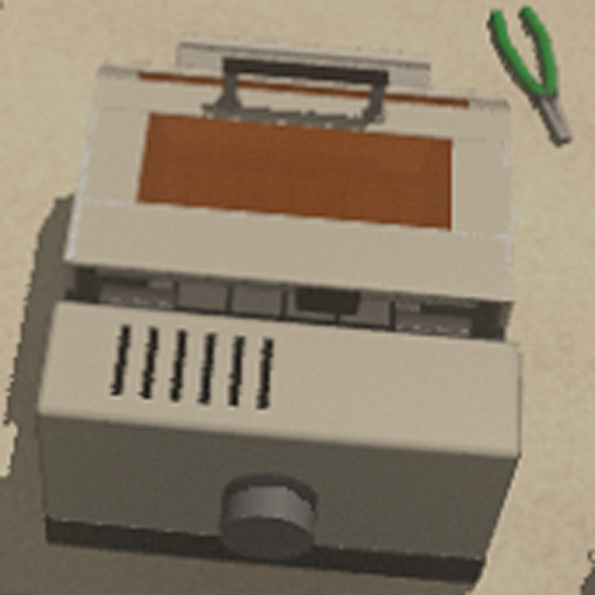

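```bash
cat > h.py <<'E'
import numpy as np
from plant import robot, optics
C={n:optics.get_calibration(n) for n in("scene","top")}
def proj(n,P):
    c=C[n];P=np.atleast_2d(P).astype(float);q=P@c["world_to_cam"][:3,:3].T+c["world_to_cam"][:3,3]
    s=np.c_[q[:,0],-q[:,1]]/-q[:,2:];s=s*(1+c["k1"]*(s**2).sum(1,keepdims=True))
    return s*[c["fx"],c["fy"]]+[c["cx"],c["cy"]]
def E(p,L):
    x,y,a=p[:3];c,s=np.cos(a),np.sin(a);L=np.atleast_2d(L)
    return np.c_[x+c*L[:,0]-s*L[:,1],y+s*L[:,0]+c*L[:,1],L[:,2]]
def edge(f,y): return [-4-80*np.sin(f),y,45+80*np.cos(f)]
def handle(h,y=0):
    # hinge at x=200,z=130 ; handle offset (-150,75)
    c,s=np.cos(h),np.sin(h); return [200-150*c+75*s,y,130+150*s+75*c]
E
cat > fit.py <<'E'
from h import *
from scipy.optimize import least_squares
T=[((330,150,190),(171,100.3)),((330,-150,190),(282.7,81.3)),((245,150,190),(176,129)),((245,-150,190),(287.7,110.7)),((50,0,205),(245.3,191.8))]
S=[((50,-58,205),(294,213.6)),((50,58,205),(340.9,216.7)),((330,-150,190),(241.4,312.7)),((330,150,190),(378,325.6)),((245,-150,190),(247.7,281.3)),((245,150,190),(378.6,293))]
FT=[(98,(216,245)),(-98,(288.3,232.7))];FS=[(-98,(281.4,207.9)),(98,(352.9,214.4))]
def r(p):
    o=[]
    for n,M,F in(("top",T,FT),("scene",S,FS)):
        L=[m[0] for m in M]+[edge(p[3],f[0]) for f in F]
        o.append(proj(n,E(p,L))-[m[1] for m in M+F])
    return np.vstack(o)
s=least_squares(lambda p:r(p).ravel(),[500,0,.15,.8],x_scale=[1,1,.01,.01])
print(s.x);print(r(s.x).round(1))
print(E(s.x,[[0,0,0],handle(0),handle(.7),handle(.785),edge(s.x[3],0),edge(1.57,0)]).round(0))
E
python3 fit.py
```

```text
[5.15740052e+02 7.82266145e+01 1.78695917e-01 7.67850429e-01]
[[-2.4 -1.5]
 [-0.7 -1.3]
 [-3.   0.6]
 [ 0.1 -0.4]
 [-2.7  0.3]
 [-0.6  0.2]
 [-0.4 -0.3]
 [-0.9 -0.1]
 [-0.5  0.9]
 [-2.8 -0.3]
 [ 0.9 -0.3]
 [-3.3 -1.8]
 [-0.3 -1.4]
 [-0.5 -1. ]
 [-0.7 -1.4]]
[[516.  78.   0.]
 [565.  87. 205.]
 [647. 102. 284.]
 [660. 104. 289.]
 [457.  68. 103.]
 [433.  63.  45.]]
```

```bash
python3 -m inch '[[0,0,0,-5.8,1],[0,0,0,-5.8,1],[0,0,0,-5.8,1],[0,0,0,-5.8,1],[0,20,0,0,1]]' 20; python3 -m inch '[[10,30,0,0,1],[10,30,0,0,1],[10,30,0,0,1],[10,30,0,0,1],[10,30,0,0,1]]'
```

```text
time: 0.52
position: [153.6, 639.9, 225.1]
orientation: [3.127, 0.294, 0.0]
wrist_force: [0.9, 0.1, 0.8]
width: 0.686
time: 0.93
position: [230.5, 498.0, 226.2]
orientation: [3.128, 0.283, -0.0]
wrist_force: [0.1, 0.8, -0.5]
width: 0.303
```

```bash
cat > ec.py <<'E'
from h import *
p=[515.7,78.2,.1787]
s=robot.get_state();P=s["position"];d=P-[p[0],p[1],0];c,q=np.cos(p[2]),np.sin(p[2])
print("eng",np.round([c*d[0]+q*d[1],-q*d[0]+c*d[1],d[2]],1),"F",s["wrist_force"].round(1),"w",round(s["width"],3),"t",s["time"],"q",s["joint_positions"].round(2))
E
python3 -m inch '[[10,31,0,0,1],[10,31,0,0,1],[10,31,0,0,1],[10,31,0,0,1],[10,31,0,0,1]]';python3 -m inch '[[10,31,0,0,1],[10,31,0,0,1],[10,31,0,0,1],[10,31,0,0,1],[10,31,0,0,1]]';python3 -m inch '[[10,31,0,0,1],[10,31,0,0,1],[10,31,0,0,1],[0,31,0,0,1],[0,31,0,0,1]]'; python3 ec.py
```

```text
time: 1.35
position: [307.4, 354.4, 226.4]
orientation: [3.129, 0.283, -0.0]
wrist_force: [0.2, -0.3, -0.0]
width: 0.008
time: 1.77
position: [384.2, 211.0, 226.6]
orientation: [-3.129, -0.283, 0.0]
wrist_force: [0.8, 0.3, -0.4]
width: 0.004
time: 2.18
position: [441.5, 63.9, 226.3]
orientation: [3.129, 0.282, -0.001]
wrist_force: [-0.1, -0.6, -0.2]
width: 0.007
eng [-75.6  -0.9 226.3] F [-0.1 -0.6 -0.2] w 0.007 t 2.1833 q [ 0.59 -0.03 -0.46 -0.   -1.14  1.16]
```

```bash
python3 -m inch '[[8,0,20,0,1],[8,0,20,0,1],[8,0,20,0,1],[6,0,15,0,1],[0,0,0,0,1]]';  python3 -m inch '[[0,0,10,0,1],[0,0,8,0,1],[0,0,0,0,1],[0,0,0,0,1],[0,0,0,0,1]]'; python3 ec.py; cat > pic.py <<'E'
import sys,cv2
from h import *
n,name,x0,x1,y0,y1,f=sys.argv[1:];x0,x1,y0,y1=map(int,(x0,x1,y0,y1))
a=optics.read_camera(n)[y0:y1,x0:x1,::-1]
cv2.imwrite(f"pics/{name}.png",cv2.resize(a,None,fx=float(f),fy=float(f),interpolation=cv2.INTER_CUBIC))
E
python3 pic.py top t1 150 330 60 260 3; python3 pic.py scene s1 230 400 195 365 3.5
```

```text
time: 2.6
position: [469.6, 70.0, 148.4]
orientation: [3.127, 0.281, -0.008]
wrist_force: [-0.9, 0.3, -0.1]
width: 0.007
time: 3.02
position: [471.0, 71.1, 134.2]
orientation: [-3.128, -0.283, -0.002]
wrist_force: [0.7, 0.1, 0.9]
width: 0.003
eng [-45.3   1.  134.2] F [0.7 0.1 0.9] w 0.003 t 3.0167 q [ 0.56  0.12 -0.54  0.   -0.91  1.19]
```

View pics/t1.png

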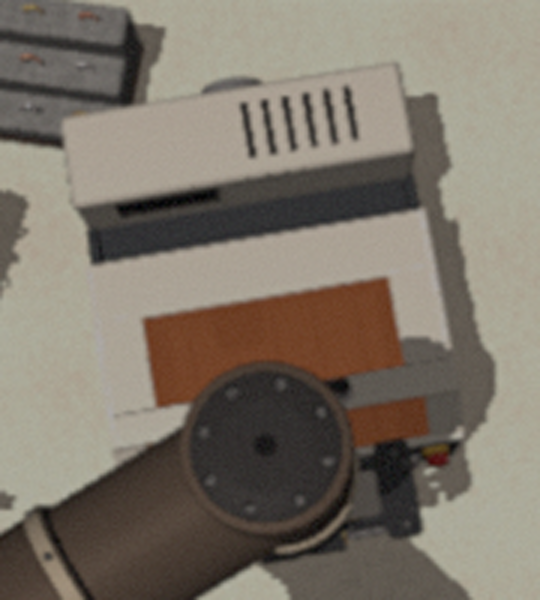

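```bash
python3 pic.py scene s2 160 460 40 240 2.5
```

```text
(no output)
```

View pics/s2.png

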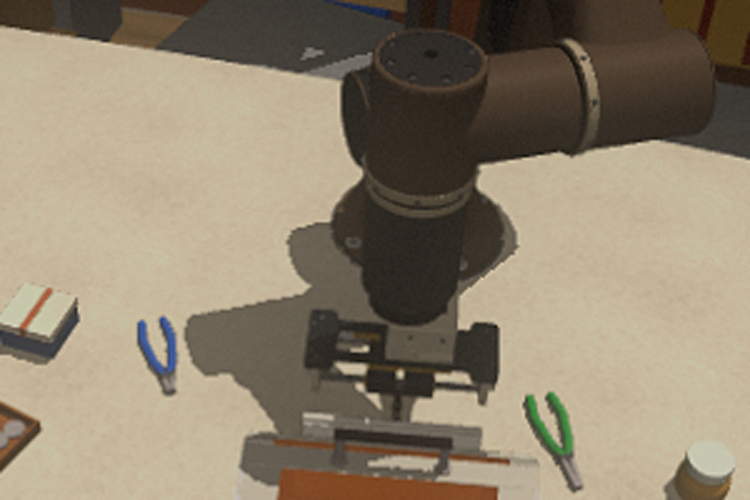

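```bash
python3 -m inch '[[0,0,10,0,1],[0,0,10,0,1],[0,0,6,0,1],[0,0,5,0,1],[0,0,3,0,1]]';python3 ec.py;  python3 -m inch '[[0,0,2,0,1],[0,0,2,0,1],[-1,0,2,0,1],[-1,0,2,0,1],[-1,0,2,0,1]]'; python3 ec.py
```

```text
time: 3.58
position: [471.4, 71.1, 99.6]
orientation: [-3.129, -0.283, -0.002]
wrist_force: [1.6, 0.2, 1.7]
width: 0.005
eng [-44.8   0.9  99.6] F [1.6 0.2 1.7] w 0.005 t 3.5833 q [ 0.56  0.16 -0.59  0.   -0.82  1.19]
time: 4.0
position: [467.9, 70.4, 89.6]
orientation: [-3.129, -0.283, -0.0]
wrist_force: [-0.0, 0.8, 4.2]
width: 0.003
eng [-48.5   0.8  89.6] F [-0.   0.8  4.2] w 0.003 t 4.0 q [ 0.57  0.17 -0.61  0.   -0.8   1.18]
```

```bash
python3 -m inch '[[-2,0,3,0,1],[-2,0,3,0,1],[-2,0,3,0,1],[-2,0,3,0,1],[-2,0,3,0,1]]';python3 ec.py;  python3 -m inch '[[-2,0,3,0,1],[-2,0,3,0,1],[-2,0,3,0,1],[0,0,3,0,1],[0,0,3,0,1]]'; python3 ec.py
```

```text
time: 4.42
position: [458.3, 68.7, 74.3]
orientation: [-3.129, -0.283, -0.001]
wrist_force: [2.0, -0.4, 1.2]
width: 0.005
eng [-58.2   0.9  74.3] F [ 2.  -0.4  1.2] w 0.005 t 4.4167 q [ 0.58  0.18 -0.64  0.   -0.75  1.18]
time: 4.83
position: [451.2, 67.1, 59.0]
orientation: [3.128, 0.282, -0.002]
wrist_force: [-1.2, 1.1, 2.7]
width: 0.005
eng [-65.4   0.5  59. ] F [-1.2  1.1  2.7] w 0.005 t 4.8333 q [ 0.58  0.19 -0.67 -0.   -0.71  1.17]
```

```bash
python3 -m inch '[[0,0,2,0,1],[0,0,2,0,1],[0,0,2,0,1],[0,0,1,0,1],[0,0,1,0,1]]';python3 ec.py;  python3 -m inch '[[0,0,1,0,1],[0,0,1,0,1],[0,0,0,0,1],[0,0,0,0,1],[0,0,0,0,1]]'; python3 ec.py
```

```text
time: 5.25
position: [451.9, 67.3, 51.3]
orientation: [3.129, 0.282, -0.001]
wrist_force: [-1.2, -0.3, 1.8]
width: 0.003
eng [-64.7   0.6  51.3] F [-1.2 -0.3  1.8] w 0.003 t 5.25 q [ 0.58  0.2  -0.68 -0.   -0.69  1.17]
time: 5.67
position: [452.4, 67.7, 49.6]
orientation: [-3.129, -0.283, -0.001]
wrist_force: [0.5, 0.2, 0.4]
width: 0.001
eng [-64.2   0.9  49.6] F [0.5 0.2 0.4] w 0.001 t 5.6667 q [ 0.58  0.21 -0.68  0.   -0.68  1.17]
```

```bash
python3 -m inch '[[0,0,0.5,0,1],[0,0,0.5,0,1],[0,0,0.5,0,1],[0,0,0,0,1],[0,0,0,0,1]]';python3 ec.py; python3 pic.py top t3 150 330 100 280 3; python3 pic.py scene s3 230 400 140 290 3.5
```

```text
time: 6.08
position: [452.4, 67.7, 48.1]
orientation: [-3.129, -0.283, -0.001]
wrist_force: [0.8, 0.7, 1.9]
width: 0.003
eng [-64.2   0.9  48.1] F [0.8 0.7 1.9] w 0.003 t 6.0833 q [ 0.58  0.21 -0.68  0.   -0.68  1.17]
```

View pics/t3.png

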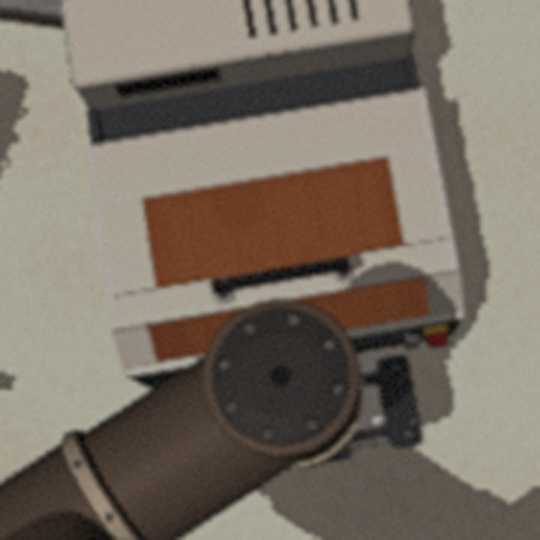

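View pics/s3.png

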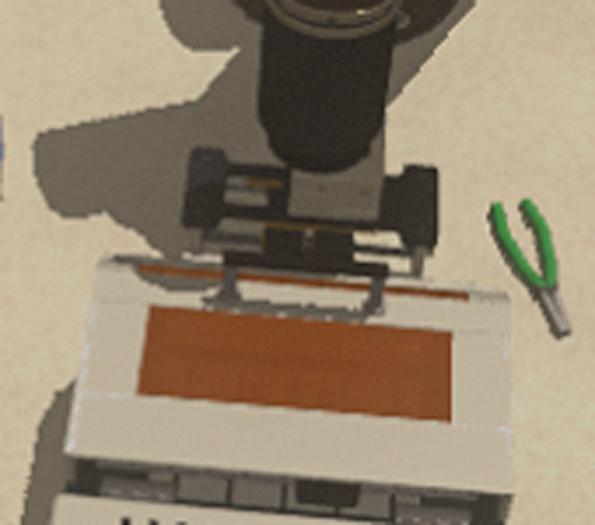

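```bash
python3 -m inch '[[0,0,-4,0,1],[0,0,-16,0,1],[0,0,-25,0,1],[0,0,-25,0,1],[0,0,-25,0,1]]';python3 -m inch '[[0,0,-25,0,0.6],[0,0,-25,0,0.3],[0,0,-25,0,0],[0,0,-25,0,0],[0,0,-10,0,0]]'; python3 ec.py; python3 -m inch '[[0,0,0,6.5,0],[0,0,0,6.5,0],[0,0,0,6.5,0],[0,0,0,6.5,0],[0,0,0,6.5,0]]';python3 -m inch '[[0,0,0,6.5,0],[0,0,0,6.5,0],[0,0,0,6.5,0],[0,0,0,6.5,0],[0,0,0,6.5,0]]';python3 -m inch '[[0,0,0,6.5,0],[0,0,0,6.5,0],[0,0,0,6,0],[0,0,0,6,0],[0,0,0,0,0]]'; python3 ec.py; python3 pic.py top t4 150 330 100 280 3
```

```text
time: 6.6
position: [451.6, 67.1, 144.1]
orientation: [3.128, 0.282, -0.002]
wrist_force: [1.4, 0.8, -0.3]
width: 0.007
time: 7.02
position: [453.1, 67.6, 256.7]
orientation: [-3.128, -0.283, -0.007]
wrist_force: [0.7, -0.1, 0.8]
width: 0.326
eng [-63.5   0.7 256.7] F [ 0.7 -0.1  0.8] w 0.326 t 7.0167 q [ 0.58 -0.03 -0.4   0.   -1.2   1.17]
time: 7.43
position: [451.6, 67.3, 252.7]
orientation: [3.081, -0.613, -0.001]
wrist_force: [0.7, -0.0, -0.4]
width: 0.708
time: 7.85
position: [451.7, 67.2, 252.7]
orientation: [2.786, -1.451, -0.001]
wrist_force: [0.6, -0.7, 0.9]
width: 0.989
time: 8.27
position: [451.7, 67.3, 252.7]
orientation: [2.407, -2.018, -0.001]
wrist_force: [0.2, 0.3, -1.4]
width: 0.998
eng [-65.    0.6 252.7] F [ 0.2  0.3 -1.4] w 0.998 t 8.2667 q [ 0.58 -0.03 -0.4  -0.   -1.2  -0.41]
```

View pics/t4.png

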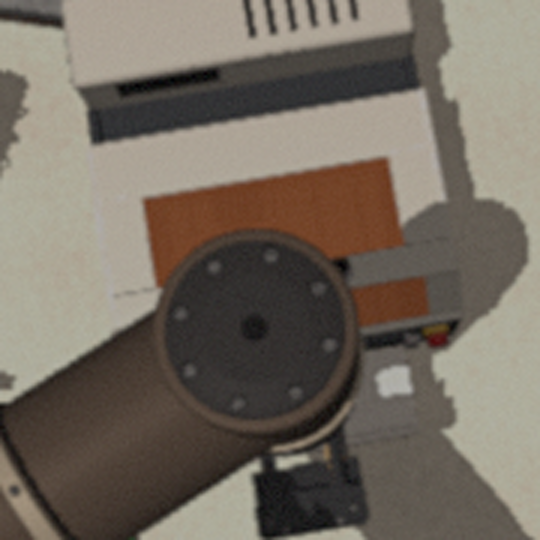

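```bash
python3 -m inch '[[0,-15,0,0,0],[0,-25,0,0,0],[0,-30,0,0,0],[0,-30,0,0,0],[0,-15,0,0,0]]';python3 -m inch '[[0,0,5,0,0],[0,0,5,0,0],[0,0,5,0,0],[0,0,0,0,0],[0,0,0,0,0]]'; python3 ec.py; python3 pic.py top t5 150 330 100 280 3;  python3 pic.py scene s5 230 400 140 290 3.5; python3 - <<'E'
from h import *
p=[515.7,78.2,.1787]
for f in(1.4,1.57,1.7,.77):
  print(f,[(proj("top",E(p,[edge(f,y)]))-[150,100])*3 for y in(98,-98)])
E
```

```text
time: 8.73
position: [567.7, 88.5, 252.3]
orientation: [2.416, -2.007, 0.0]
wrist_force: [-0.6, -0.4, 0.1]
width: 1.0
time: 9.15
position: [564.4, 87.9, 238.0]
orientation: [2.413, -2.011, -0.0]
wrist_force: [0.8, -0.3, 0.9]
width: 1.003
eng [ 49.7   0.8 238. ] F [ 0.8 -0.3  0.9] w 1.003 t 9.15 q [ 0.5   0.18 -0.2  -0.   -1.19 -0.32]
1.4 [array([[205.87119942, 463.93101122]]), array([[416.58806664, 426.50027638]])]
1.57 [array([[207.70724883, 465.82236155]]), array([[416.24957548, 428.76620871]])]
1.7 [array([[208.81959644, 465.59396895]]), array([[415.69638485, 428.83321959]])]
0.77 [array([[196.15891706, 435.93916006]]), array([[413.82755021, 397.42659112]])]
```

View pics/t5.png

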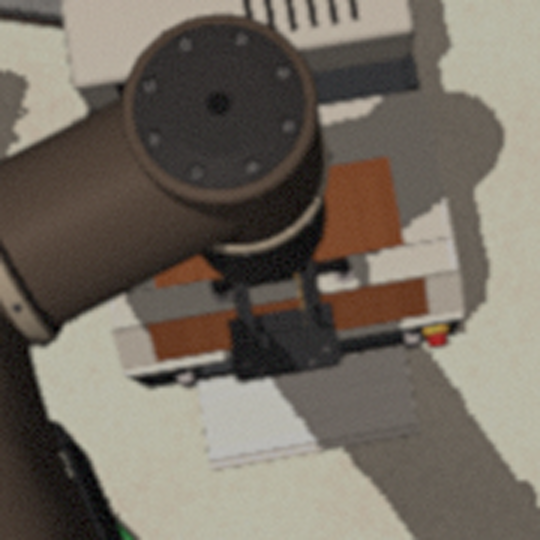

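View pics/s5.png

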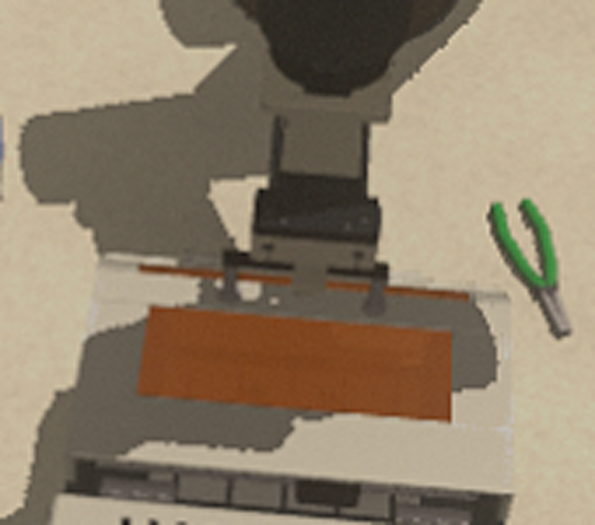

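```bash
python3 -m inch '[[0,0,10,0,0],[0,0,10,0,0],[0,0,10,0,0],[0,0,10,0,0],[0,0,9,0,0]]';python3 ec.py; python3 -m inch '[[0,0,0,0,0.3],[0,0,0,0,0.6],[0,0,0,0,0.8],[0,0,0,0,0.85],[0,0,0,0,0.9]]' 10; python3 -m inch '[[0,0,0,0,1],[0,0,0,0,1],[0,0,0,0,1],[0,0,0,0,1],[0,0,0,0,1]]' 10;python3 -m inch '[[0,0,0,0,1],[0,0,0,0,1],[0,0,0,0,1],[0,0,0,0,1],[0,0,0,0,1]]' 15;python3 ec.py
```

```text
time: 9.67
position: [564.8, 87.9, 187.4]
orientation: [2.411, -2.012, -0.001]
wrist_force: [-0.4, -0.2, 0.6]
width: 0.999
eng [ 50.    0.8 187.4] F [-0.4 -0.2  0.6] w 0.999 t 9.6667 q [ 0.5   0.22 -0.28 -0.   -1.08 -0.32]
time: 10.08
position: [565.6, 88.2, 189.6]
orientation: [-2.412, 2.012, -0.001]
wrist_force: [-0.2, 0.6, -0.6]
width: 0.681
time: 10.5
position: [565.3, 88.1, 189.1]
orientation: [-2.412, 2.013, -0.0]
wrist_force: [0.2, 0.5, 0.4]
width: 0.304
time: 10.92
position: [565.9, 88.3, 189.1]
orientation: [-2.412, 2.012, -0.001]
wrist_force: [4.0, 0.0, -2.7]
width: 0.125
eng [ 51.2   1.  189.1] F [ 4.   0.  -2.7] w 0.125 t 10.9167 q [ 0.5   0.22 -0.27  0.   -1.08 -0.32]
```

```bash
python3 - <<'E'
from h import *
H=np.arange(0,.93,.03)
P=np.array([handle(h) for h in H]);d=np.diff(P,axis=0)
for h,q,D in zip(H[1:],P[1:],d): print(h.round(2),q.round(1),"tool dy %.2f dz %.2f"%(-D[0],-D[2]))
E
python3 -m inch '[[0,0,0,0,1],[0,0,0,0,1],[0,0,0,0,1],[0,0,0,0,1],[0,0,0,0,1]]' 20;python3 ec.py
```

```text
0.03 [ 52.3   0.  209.5] tool dy -2.32 dz -4.47
0.06 [ 54.8   0.  213.9] tool dy -2.45 dz -4.39
0.09 [ 57.3   0.  218.2] tool dy -2.58 dz -4.32
0.12 [ 60.1   0.  222.4] tool dy -2.71 dz -4.24
0.15 [ 62.9   0.  226.6] tool dy -2.84 dz -4.16
0.18 [ 65.9   0.  230.6] tool dy -2.96 dz -4.07
0.21 [ 68.9   0.  234.6] tool dy -3.08 dz -3.98
0.24 [ 72.1   0.  238.5] tool dy -3.20 dz -3.88
0.27 [ 75.4   0.  242.3] tool dy -3.31 dz -3.79
0.3 [ 78.9   0.  246. ] tool dy -3.42 dz -3.69
0.33 [ 82.4   0.  249.6] tool dy -3.53 dz -3.58
0.36 [ 86.   0. 253.] tool dy -3.64 dz -3.47
0.39 [ 89.8   0.  256.4] tool dy -3.74 dz -3.36
0.42 [ 93.6   0.  259.6] tool dy -3.84 dz -3.25
0.45 [ 97.6   0.  262.8] tool dy -3.94 dz -3.13
0.48 [101.6   0.  265.8] tool dy -4.03 dz -3.01
0.51 [105.7   0.  268.7] tool dy -4.12 dz -2.89
0.54 [109.9   0.  271.4] tool dy -4.20 dz -2.77
0.57 [114.2   0.  274.1] tool dy -4.28 dz -2.64
0.6 [118.5   0.  276.6] tool dy -4.36 dz -2.51
0.63 [123.   0. 279.] tool dy -4.43 dz -2.38
0.66 [127.5   0.  281.2] tool dy -4.50 dz -2.24
0.69 [132.1   0.  283.3] tool dy -4.57 dz -2.11
0.72 [136.7   0.  285.3] tool dy -4.63 dz -1.97
0.75 [141.4   0.  287.1] tool dy -4.69 dz -1.83
0.78 [146.1   0.  288.8] tool dy -4.74 dz -1.69
0.81 [150.9   0.  290.4] tool dy -4.79 dz -1.55
0.84 [155.7   0.  291.8] tool dy -4.83 dz -1.40
0.87 [160.6   0.  293. ] tool dy -4.87 dz -1.26
0.9 [165.5   0.  294.1] tool dy -4.91 dz -1.11
0.93 [170.4   0.  295.1] tool dy -4.94 dz -0.96
time: 11.33
position: [565.9, 88.2, 189.1]
orientation: [-2.412, 2.012, -0.001]
wrist_force: [6.1, -0.2, -3.1]
width: 0.127
eng [ 51.2   0.9 189.1] F [ 6.1 -0.2 -3.1] w 0.127 t 11.3333 q [ 0.5   0.22 -0.27  0.   -1.08 -0.32]
```

```bash
python3 -m inch '[[0,-3,-4,0,1],[0,-3,-4.4,0,1],[0,-2.8,-4.3,0,1],[0,-2.7,-4.2,0,1],[0,-2.8,-4.2,0,1]]' 20;python3 ec.py; python3 -m inch '[[0,-3,-4.1,0,1],[0,-3.1,-4,0,1],[0,-3.2,-3.9,0,1],[0,-3.3,-3.8,0,1],[0,-3.4,-3.7,0,1]]' ;python3 ec.py
```

```text
time: 11.75
position: [577.7, 90.3, 210.1]
orientation: [2.41, -2.011, -0.004]
wrist_force: [-5.3, -0.1, -2.1]
width: 0.129
eng [ 63.2   0.9 210.1] F [-5.3 -0.1 -2.1] w 0.129 t 11.75 q [ 0.49  0.23 -0.21 -0.   -1.14 -0.31]
time: 12.17
position: [593.1, 93.1, 230.3]
orientation: [2.41, -2.011, -0.004]
wrist_force: [-9.6, 0.8, 3.0]
width: 0.13
eng [ 78.9   0.9 230.3] F [-9.6  0.8  3. ] w 0.13 t 12.1667 q [ 0.48  0.24 -0.15 -0.   -1.19 -0.3 ]
```

```bash
python3 -m inch '[[0,-3.2,-3.8,0,1],[0,-3.3,-3.7,0,1],[0,-3.4,-3.6,0,1],[0,-3.6,-3.5,0,1],[0,-3.7,-3.3,0,1]]';python3 ec.py
```

```text
time: 12.58
position: [611.7, 96.5, 248.5]
orientation: [2.412, -2.012, -0.001]
wrist_force: [-4.7, 0.3, 1.5]
width: 0.13
eng [ 97.7   0.9 248.5] F [-4.7  0.3  1.5] w 0.13 t 12.5833 q [ 0.47  0.26 -0.08 -0.   -1.23 -0.29]
```

```bash
python3 -m inch '[[0,-3.9,-3.1,0,1],[0,-4,-3,0,1],[0,-4.1,-2.8,0,1],[0,-4.2,-2.7,0,1],[0,-4.3,-2.6,0,1]]';python3 ec.py; python3 -m inch '[[0,0,0,0,1],[0,0,0,0,1],[0,0,0,0,1],[0,0,0,0,1],[0,0,0,0,1]]';python3 ec.py; python3 pic.py scene s6 180 450 100 310 2.8; python3 pic.py top t6 150 330 60 260 3
```

```text
time: 13.0
position: [632.4, 100.1, 263.3]
orientation: [-2.412, 2.012, -0.001]
wrist_force: [-4.7, 0.7, 3.1]
width: 0.128
eng [118.7   0.8 263.3] F [-4.7  0.7  3.1] w 0.128 t 13.0 q [ 0.46  0.28 -0.01  0.   -1.27 -0.28]
time: 13.42
position: [632.5, 100.1, 263.3]
orientation: [-2.412, 2.012, -0.002]
wrist_force: [-5.5, 0.4, 5.1]
width: 0.129
eng [118.8   0.8 263.3] F [-5.5  0.4  5.1] w 0.129 t 13.4167 q [ 0.46  0.28 -0.02  0.   -1.27 -0.28]
```

View pics/s6.png

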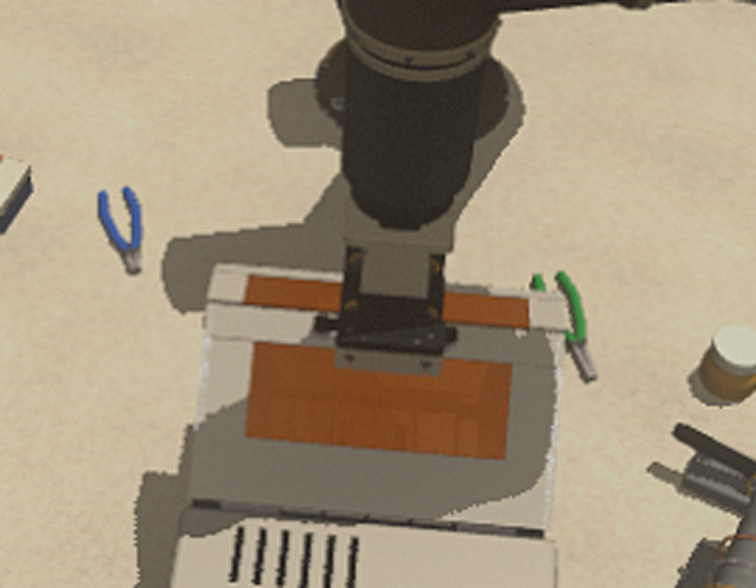

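View pics/t6.png

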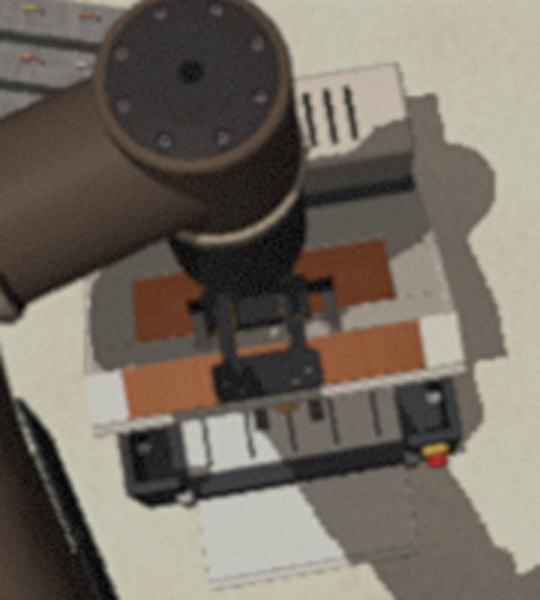

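```bash
python3 -m inch '[[0,-4.2,-2.6,0,1],[0,-4.3,-2.5,0,1],[0,-4.5,-2.3,0,1],[0,-4.6,-2.1,0,1],[0,-4.7,-1.9,0,1]]';python3 ec.py; python3 -m inch '[[0,-4.7,-1.7,0,1],[0,-4.8,-1.6,0,1],[0,-4.8,-1.4,0,1],[0,-4.8,-1.3,0,1],[0,0,0,0,1]]';python3 ec.py;python3 -m inch '[[0,0,0,0,1],[0,0,0,0,1],[0,0,0,0,1],[0,0,0,0,1],[0,0,0,0,1]]';python3 ec.py; python3 pic.py scene s7 180 450 100 310 2.8; python3 pic.py top t7 150 330 60 260 3
```

```text
time: 13.93
position: [655.0, 104.2, 273.9]
orientation: [-2.412, 2.012, -0.001]
wrist_force: [-2.0, -1.7, 3.8]
width: 0.134
eng [141.7   0.8 273.9] F [-2.  -1.7  3.8] w 0.134 t 13.9333 q [ 0.45  0.32  0.06  0.   -1.31 -0.27]
time: 14.35
position: [674.2, 107.7, 279.2]
orientation: [-2.412, 2.013, -0.001]
wrist_force: [-0.8, -2.6, 3.0]
width: 0.127
eng [161.3   0.8 279.2] F [-0.8 -2.6  3. ] w 0.127 t 14.35 q [ 0.44  0.35  0.11  0.   -1.34 -0.26]
time: 14.77
position: [672.7, 107.5, 278.9]
orientation: [2.412, -2.013, -0.0]
wrist_force: [1.0, -4.3, -1.4]
width: 0.128
eng [159.7   0.9 278.9] F [ 1.  -4.3 -1.4] w 0.128 t 14.7667 q [ 0.44  0.34  0.11  0.   -1.34 -0.26]
```

View pics/s7.png

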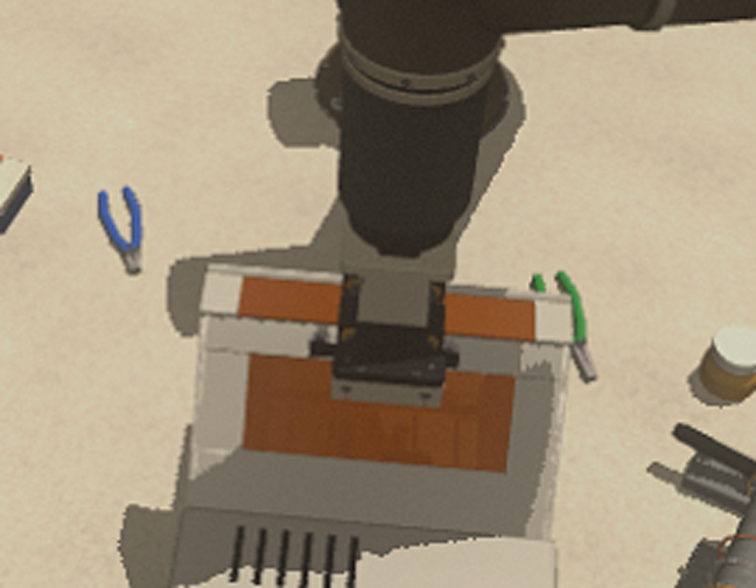

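View pics/t7.png

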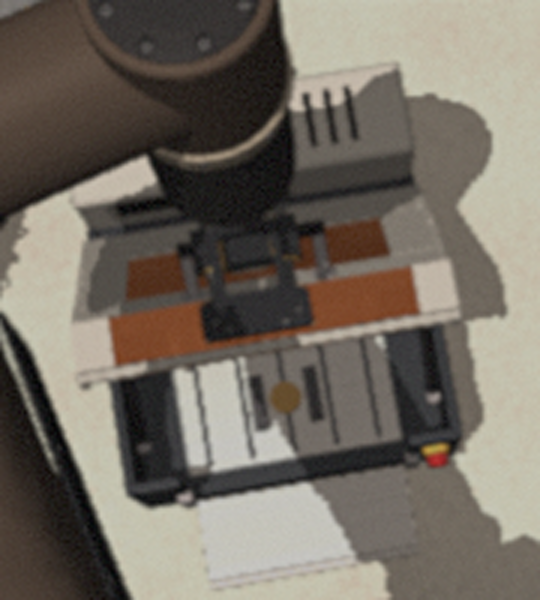

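```bash
python3 - <<'E'
from h import *
p=[515.7,78.2,.1787]
for h in(.6,.7,.785,.83,.87,.91):
  print(h,proj("scene",E(p,[handle(h,-58),handle(h,58)])).round(1).tolist(),proj("top",E(p,[handle(h,58),handle(h,-58)])).round(1).tolist())
E
```

```text
0.6 [[291.5, 215.4], [342.8, 219.8]] [[211.5, 162.5], [260.3, 154.2]]
0.7 [[291.0, 218.2], [343.0, 222.8]] [[210.1, 155.6], [259.2, 147.2]]
0.785 [[290.5, 221.3], [343.1, 225.9]] [[209.0, 149.5], [258.1, 141.2]]
0.83 [[290.2, 223.2], [343.1, 227.8]] [[208.4, 146.3], [257.6, 138.0]]
0.87 [[290.0, 224.9], [343.1, 229.5]] [[207.9, 143.5], [257.1, 135.1]]
0.91 [[289.7, 226.8], [343.1, 231.5]] [[207.4, 140.6], [256.6, 132.3]]
```

```bash
python3 -m inch '[[0,-4.8,-1.2,0,1],[0,-4.9,-1,0,1],[0,0,0,0,1],[0,0,0,0,1],[0,0,0,0,1]]';python3 ec.py; python3 -m inch '[[0,0,0,0,1],[0,0,0,0,1],[0,0,0,0,1],[0,0,0,0,1],[0,0,0,0,1]]';python3 ec.py
```

```text
time: 15.28
position: [682.5, 109.2, 281.2]
orientation: [2.412, -2.013, 0.0]
wrist_force: [0.8, -4.7, -1.2]
width: 0.125
eng [169.7   0.9 281.2] F [ 0.8 -4.7 -1.2] w 0.125 t 15.2833 q [ 0.44  0.36  0.14  0.   -1.35 -0.26]
time: 15.7
position: [682.4, 109.2, 281.2]
orientation: [2.412, -2.013, -0.0]
wrist_force: [1.5, -4.3, -2.1]
width: 0.128
eng [169.5   0.9 281.2] F [ 1.5 -4.3 -2.1] w 0.128 t 15.7 q [ 0.44  0.36  0.14  0.   -1.35 -0.26]
```

```bash
python3 -m inch '[[0,2.5,0.5,0,1],[0,2.5,0.5,0,1],[0,3.5,0.8,0,1],[0,3.5,0.9,0,1],[0,3.5,1,0,1]]';python3 ec.py; python3 -m inch '[[0,3.5,1.1,0,1],[0,3.5,1.1,0,1],[0,3.5,1.3,0,1],[0,3.5,1.3,0,1],[0,3,1.1,0,1]]';python3 ec.py;python3 -m inch '[[0,2,0.8,0,1],[0,1,0.4,0,1],[0,0,0,0,1],[0,0,0,0,1],[0,0,0,0,1]]';python3 ec.py;python3 -m inch '[[0,0,0,0,1],[0,0,0,0,1],[0,0,0,0,1],[0,0,0,0,1],[0,0,0,0,1]]';python3 ec.py; python3 pic.py scene s8 180 450 100 310 2.8; python3 pic.py top t8 150 330 60 260 3
```

```text
time: 16.12
position: [667.6, 106.6, 277.8]
orientation: [-2.411, 2.012, -0.001]
wrist_force: [2.8, -5.0, -1.7]
width: 0.132
eng [154.5   1.  277.8] F [ 2.8 -5.  -1.7] w 0.132 t 16.1167 q [ 0.45  0.33  0.09  0.   -1.33 -0.27]
time: 16.53
position: [650.5, 103.7, 272.1]
orientation: [-2.412, 2.012, -0.001]
wrist_force: [1.7, -4.2, 1.0]
width: 0.129
eng [137.1   1.1 272.1] F [ 1.7 -4.2  1. ] w 0.129 t 16.5333 q [ 0.45  0.31  0.04  0.   -1.3  -0.27]
time: 16.95
position: [647.6, 103.2, 270.8]
orientation: [-2.412, 2.012, -0.0]
wrist_force: [-0.0, -3.4, 2.0]
width: 0.128
eng [134.2   1.1 270.8] F [-0.  -3.4  2. ] w 0.128 t 16.95 q [ 0.45  0.3   0.03  0.   -1.3  -0.27]
time: 17.37
position: [647.6, 103.2, 270.8]
orientation: [-2.412, 2.012, -0.0]
wrist_force: [-1.0, -3.7, 4.2]
width: 0.125
eng [134.2   1.1 270.8] F [-1.  -3.7  4.2] w 0.125 t 17.3667 q [ 0.45  0.3   0.03 -0.   -1.3  -0.27]
```

View pics/s8.png

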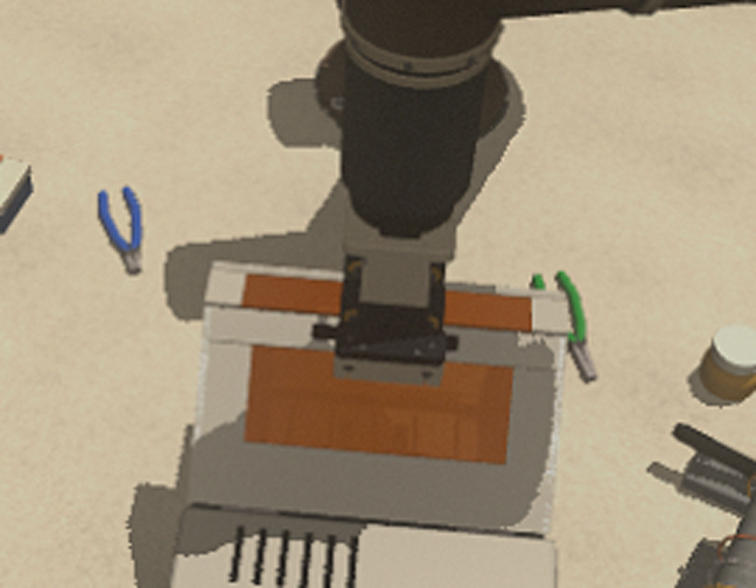

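View pics/t8.png

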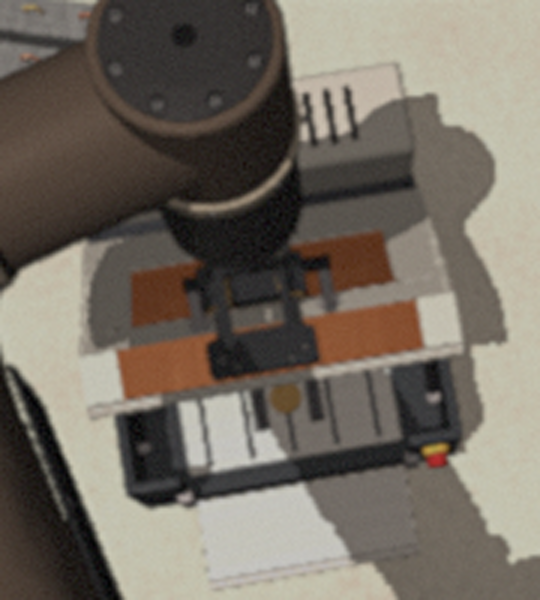

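```bash
python3 pic.py top t9 205 300 212 262 8; python3 - <<'E'
from h import *
p=[515.7,78.2,.1787]
for f in(1.3,1.4,1.5,1.57,1.65,1.75,1.9):
  # outer face of the rolled rim at each end, and where the plate leaves the hinge
  print(f,((proj("top",E(p,[edge(f,98),edge(f,-98),[-4-25*np.sin(f),98,45+25*np.cos(f)],[-4-25*np.sin(f),-98,45+25*np.cos(f)]]))-[205,212])*8).round(0).tolist())
E
```

```text
1.3 [[106.0, 335.0], [671.0, 235.0], [86.0, 186.0], [642.0, 88.0]]
1.4 [[109.0, 341.0], [671.0, 241.0], [87.0, 188.0], [642.0, 90.0]]
1.5 [[112.0, 345.0], [671.0, 246.0], [88.0, 190.0], [642.0, 92.0]]
1.57 [[114.0, 346.0], [670.0, 247.0], [89.0, 190.0], [642.0, 93.0]]
1.65 [[116.0, 346.0], [669.0, 248.0], [89.0, 191.0], [642.0, 93.0]]
1.75 [[118.0, 344.0], [668.0, 247.0], [90.0, 190.0], [641.0, 93.0]]
1.9 [[120.0, 337.0], [665.0, 241.0], [91.0, 189.0], [640.0, 92.0]]
```

View pics/t9.png

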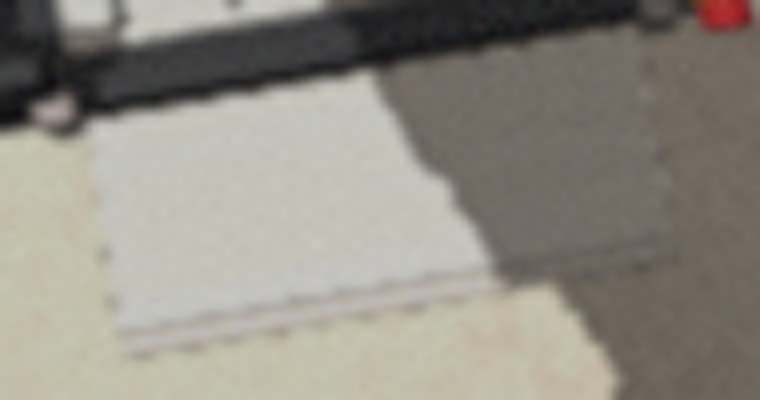

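```bash
python3 ec.py; python3 -c "
from plant import workorder
print(workorder.close_job())"
```

```text
eng [134.2   1.1 270.7] F [-1.1 -2.1  4. ] w 0.125 t 17.5167 q [ 0.45  0.3   0.03 -0.   -1.3  -0.27]
the job is handed in; nothing more can be done
None
```

I folded the flap down to level. Then I lifted the hood by its handle to about 0.93 rad, past the balance point, and eased it back to about 0.70 rad. The gripper is still holding it there with 20 N. I handed the job in at 17.5 s.

**Hood:** The handle's position in both pictures gives about 0.70 rad, and the tool position agrees. The jaws are closed on the bar, with an opening of about 11 mm on the 12 mm bar. The last wrist force was about 5 N. The highest reading at any check was about 10 N, during the lift.

**Flap:** My last push ended with the fingertips at 48 mm, which is where the top of the plate sits when level. The top picture agrees, but that view barely changes with angle near level, so the contact height is the better evidence. The push force at that point read about 2 N, a little under the expected 3 N and with roughly 1 N of noise.

**Unexplained:**
- A side force of 2–5 N along the bar stayed on from the top of the lift to the end.
- The machine's pose fit was off by up to 3 pixels at the housing corners, probably because the housing is slightly narrower than 300 mm.

I saw no contact with the other items on the table, but I took no full view at the end to check them all.

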